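# Take up the wedges under a casting's lugs

### The arm

A 7-joint arm with a two-finger parallel gripper is mounted at the origin on a cart in front of the work surface, level with it; the furniture and walls round the work are solid. World frame = base frame: x ahead of the robot, y to its left, z up, the work surface at z = 0. Lengths are in m, angles in rad, forces in N, time in s.
With the tool pointing down it reaches from about 0.4 to 0.85 m from the base axis. Payload 10.4 kg.
Tool frame: the origin (TCP) lies on the centre line of the jaws, within the pads' length; the fingertips stand r.finger_overhang ahead of it and the grasp point (between the pads) lies 5 mm behind it (r.finger_overhang is the distance from the TCP to the fingertips, in m); z points along the fingers, y is the line along which they close (so a half turn about z gives the same grasp; the last joint's range is limited). The gripper opens to 87 mm and grips with 3 to 60 N. Pads are 19 mm wide; open, the fingers measure 117 mm over their backs; the gripper's body (75 mm by 190 mm) begins 51 mm behind the grasp point.
Start: joints at [-1.338, 0.332, -0.065, 1.46, 0.022, 1.35, -0.088], TCP at [0.158, 0.605, 0.237] pointing down, gripper open.
Joint ranges: [-2.6, 2.6], [-0.5, 2.12], [-1.47, 1.34], [0.16, 2.42], [-1.27, 4.41], [0.06, 2.06], [-2.6, 2.6]. Speed limits (rad/s): [2.22, 2.22, 2.79, 2.79, 3.14, 3.14, 3.14].

### API

Orientations are given as a unit quaternion [x, y, z, w].
In Python, from bench import read_state, viewer, r gives the robot as it stands.
- The arm moves only by the tool carry_out, never from a script. Its argument "moves" is a list of rows, each a list of 6 numbers: the shift along the tool's x, y, z in units of 40 mm (1.0 is 40 mm), then the turn, a rotation vector about the tool's x, y, z in units of 8 degrees (1.0 is 8 degrees). A call has 1 to 20 rows; each row shifts and turns the commanded pose from where the row before left it, along the tool's axes as they then stand; what a row does not reach is not made up. A row lasts 1/8 s, in which the tool goes at most 62.5 mm and 10.7 degrees, less where a joint would pass 70% of its speed; a pose out of reach is approached as far as the arm can. A call is refused whole if a number of a shift passes 1 or a number of a turn 1, either way. A call with a gripper value outside its range is refused whole. "fingers" is the finger opening in mm, from 0 to 87, set as the call begins (left out, the last holds). The fingers move at their own pace and stop on an object; "force" is the grip in N (left out, the last holds). Time passes only in rows, so rows that do not move let the fingers close. It gives the time, the measured TCP pose, the force, the opening and the grip force at its end, in the units of the state.
- read_state(): the state, without advancing time (a new reading comes with each control period).
- viewer.camera(name): name is "scene" or "top" or "wrist"; returns a dict with "pixels" (420x560x3 uint8, red, green, blue), "range_z" (420x560 float32, m along the optical axis (not along the pixel's ray), 0 where there is no reading), "fx", "fy", "cx", "cy" (pixels), "xyz" and "orientation" of the camera in the world. Camera axes: x right, y down, z forward; pixel columns grow to the right and rows downward; lengths in m; the calibration is good to about 2 mm. A picture is of the moment at which its call begins.
- r.close_job(): hands the job in; it is judged then, once.
The state is a dict: "time": time; "joint_positions": joint angles; "joint_vel": joint speeds; "joint_torque": joint torques, N m; "ee_pos": TCP position; "eef_rot": TCP orientation; "ft_force": force on the tool from outside, world axes, zero at the start; "torque": the same for the moment, N m; "width": finger opening in m; "grip_force": force on a finger pad.
Only numpy, scipy, OpenCV 4.12 (cv2) and the standard library are available. Lean on these libraries where they do the work, as an engineer would, in place of code of your own. Each camera call takes 0.05 s, during which the arm holds its last target. There are 200 camera calls.

### The job

The iron casting stands on two parallels, ready to have its three lugs drilled, but nothing supports the lugs yet: a steel taper wedge lies loose at each one. Push each wedge in, thin end first, until you feel it bear on the rough boss under its lug and it stays nipped there, finger-tight and not forced; how far each has to go differs and cannot be seen. Do not strain a lug or lift or shift the casting, and leave the bottle, the square and the die standing nearby alone.

Things in the scene. Friction and masses are not known exactly. Their poses are not given: they have to be found in the camera images.
- casting: Iron bracket, about 5.5 kg: base 100 (x) x 160 (y) x 16 mm, barrel 80 mm across and 72 mm high over its underside; one lug to its left (+y), two to its front (-x). Origin: centre of the base's underside, on two parallels 19 mm above the bench. Not fastened: pushing a wedge with over about 16 N strains the lug (limit 14 N on it), then lifts the casting. Behind and right of it a rack hangs 0.6 m up: bring the arm round close in.
- lug_left (a point): Punch mark on top of the left lug, 45 mm above the bench. Lug 36 mm wide, 14 mm thick, its round end 18 mm beyond the mark, its underside 31 mm above the bench. Straight below the mark hangs a rough boss 20 mm across with a domed end, whose lowest point is 14 to 20 mm above the bench, different on each lug and hidden from above.
- wedge_left: Loose steel wedge flat on the bench at the left lug: 80 x 32 mm, 23 mm high at the thick end falling evenly to 13 mm at the thin end, 0.35 kg. Origin: centre of its underside; x points along it to the thin end, inward to the boss; the thick end's upright face is 40 mm behind the origin. It slides at about 2 N; once it bears, the force climbs steeply within a few mm, and friction holds it.
- lug_mid (a point): Punch mark on top of the front left lug, 45 mm above the bench. Lug 36 mm wide, 14 mm thick, its round end 18 mm beyond the mark, its underside 31 mm above the bench. Straight below the mark hangs a rough boss 20 mm across with a domed end, whose lowest point is 14 to 20 mm above the bench, different on each lug and hidden from above.
- wedge_mid: Loose steel wedge flat on the bench at the front left lug: 80 x 32 mm, 23 mm high at the thick end falling evenly to 13 mm at the thin end, 0.35 kg. Origin: centre of its underside; x points along it to the thin end, inward to the boss; the thick end's upright face is 40 mm behind the origin. It slides at about 2 N; once it bears, the force climbs steeply within a few mm, and friction holds it.
- lug_right (a point): Punch mark on top of the front right lug, 45 mm above the bench. Lug 36 mm wide, 14 mm thick, its round end 18 mm beyond the mark, its underside 31 mm above the bench. Straight below the mark hangs a rough boss 20 mm across with a domed end, whose lowest point is 14 to 20 mm above the bench, different on each lug and hidden from above.
- wedge_right: Loose steel wedge flat on the bench at the front right lug: 80 x 32 mm, 23 mm high at the thick end falling evenly to 13 mm at the thin end, 0.35 kg. Origin: centre of its underside; x points along it to the thin end, inward to the boss; the thick end's upright face is 40 mm behind the origin. It slides at about 2 N; once it bears, the force climbs steeply within a few mm, and friction holds it.
- layout_ink: Small blue bottle with black cap, 41 mm across, 72 mm high, a bystander. Origin: centre of its underside.
- try_square: Steel try square lying flat, 121 x 75 x 15 mm, a bystander. Origin: centre of its outline on the bench.
- die_d: Round turned die, 73 mm across, 74 mm high, a bystander. Origin: centre of its underside.
Mind the look-alikes: they are no part of the job. Leave any black, pink or red look-alike of the wedge_mid alone.

How it is judged:
At the end, for the whole second after the job is handed in: Each wedge lies flat and still under its own lug, the lug's mark within 16 mm of its centre line and 4 to 62 mm in from its thin end, and presses on the casting with over 0.5 N; the casting is within 3 mm of where it stood and level within 0.005 rad (contact force between each of wedge_left, wedge_mid, wedge_right and casting above 0.5 N and angle between each of wedge_left, wedge_mid, wedge_right's own z axis and vertical below 0.06 rad and linear speed of each of wedge_left, wedge_mid, wedge_right below 0.01 m/s and y of lug_left in the frame of wedge_left between -0.016 and 0.016 m and x of lug_left in the frame of wedge_left between -0.022 and 0.036 m and y of lug_mid in the frame of wedge_mid between -0.016 and 0.016 m and x of lug_mid in the frame of wedge_mid between -0.022 and 0.036 m and y of lug_right in the frame of wedge_right between -0.016 and 0.016 m and x of lug_right in the frame of wedge_right between -0.022 and 0.036 m and distance of casting from where it was at the start of the episode below 0.003 m and angle between casting's own z axis and vertical below 0.005 rad); the robot touches nothing.
It fails at once if a wedge is forced: it presses on its lug with more than 14 N (contact force between any of wedge_left, wedge_mid, wedge_right and casting above 14 N).
It fails at once if the casting is lifted, tipped or shifted (more than 5 mm, or 0.012 rad) (distance of casting from where it was at the start of the episode above 0.005 m or angle between casting's own z axis and vertical above 0.012 rad).
It fails at once if a bystander (bottle, square or die) is moved more than 20 mm (distance of any of layout_ink, try_square, die_d from where it was at the start of the episode above 0.02 m).
It also fails if it takes over 56 s, if anything falls off the work surface, if the arm or the gripper's body presses on something with over 40 N, if the wrist force passes 120 N, or if a joint passes its speed limit or range.

## Working session

There is one attempt and no reset: what is moved stays moved. The work goes in short steps, Python scripts to look and compute and a tool call to move; the robot and the scene stay as the last step left them, time stands still between calls to the robot, and variables do not carry over. Pictures are saved under pics/ and viewed, at most 10 in all, crops included, and the job is handed in when it is done.

Besides the shell and the picture viewer there is one more tool, called after ">>>" as name([rows], argument=value, ...), one row to a line, values as JSON. carry_out: Moves the arm, as the interface text tells. Its arguments: {"type":"object","properties":{"moves":{"type":"array","items":{"type":"array","items":{"type":"number"}}},"fingers":{"type":"number"},"force":{"type":"number"}},"required":["moves"]}

```bash
mkdir -p pics; ls; cat > h.py <<'E'
import numpy as np, cv2
from scipy.spatial.transform import Rotation as R
from bench import read_state, viewer, r
def cam(n):
    c=viewer.camera(n); c['R']=R.from_quat(c['orientation']).as_matrix(); return c
def pts(c):
    z=c['range_z']; v,u=np.mgrid[:z.shape[0],:z.shape[1]]
    p=np.stack([(u-c['cx'])/c['fx']*z,(v-c['cy'])/c['fy']*z,z],-1)
    return p@c['R'].T+np.array(c['xyz'])
def save(c,n): cv2.imwrite('pics/'+n,c['pixels'][:,:,::-1])
E
python3 - <<'E'
from h import *
s=read_state(); print(s, r.finger_overhang)
for n in('top','scene'):
    c=cam(n); save(c,n+'0.png'); np.savez(n+'0.npz',pix=c['pixels'],P=pts(c),z=c['range_z']); print(n,c['xyz'],c['R'].round(3).tolist(),c['fx'])
E
```

```text
pics
{'time': 0.0, 'joint_positions': array([-1.33759733,  0.33288052, -0.06475182,  1.46094726,  0.02163385,
        1.34991237, -0.08854787]), 'joint_vel': array([-0.00078361,  0.00020719,  0.00114034, -0.00061609, -0.00111537,
       -0.00014913,  0.00111046]), 'joint_torque': array([-2.03843506e-04, -6.23271561e+01,  2.41528504e-02, -3.89905035e+01,
       -6.14787801e-02,  3.96289013e-02,  1.40792508e-04]), 'ee_pos': array([0.15802783, 0.60430358, 0.23574583]), 'eef_rot': array([ 1.27536335e-01,  9.91833634e-01, -7.23372301e-04, -5.06215516e-05]), 'ft_force': array([-0.42204629, -0.27017532,  0.94632653]), 'torque': array([ 0.01150243, -0.01215465, -0.04151036]), 'grip_force': 0.0, 'width': 0.08706555874673604} 0.014
top [0.29658246 0.31958468 0.96477594] [[-0.014, -0.986, 0.167], [-1.0, 0.014, -0.0], [-0.002, -0.167, -0.986]] 418.9081896896566
scene [-0.29112713  0.81023908  0.4843447 ] [[-0.543, -0.369, 0.754], [-0.84, 0.234, -0.49], [0.005, -0.9, -0.436]] 488.62102684352965
```

View pics/top0.png

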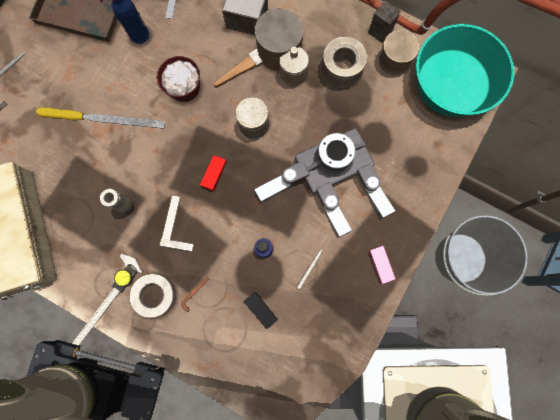

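View pics/scene0.png

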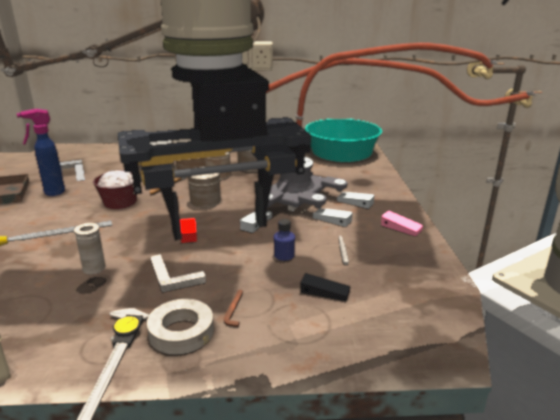

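Top view: the casting is at about (335,160). Light steel wedges are at its lugs: left (269,188), mid (340,219), right (382,203). The look-alikes are red (213,173), black (260,310) and pink (382,265), all away from the lugs. The bottle is at (263,248), and the square at (175,225).

```bash
python3 - <<'E'
from h import *
d=np.load('top0.npz'); pix,P=d['pix'],d['P']
crop=pix[100:260,230:420][:,:,::-1]; cv2.imwrite('pics/crop0.png',cv2.resize(crop,None,fx=4,fy=3.7 if 0 else 4*0.93,interpolation=cv2.INTER_CUBIC)[:600])
hsv=cv2.cvtColor(pix,cv2.COLOR_RGB2HSV)
m=((hsv[...,1]<50)&(hsv[...,2]>150)).astype(np.uint8)
m[:110]=0;m[260:]=0;m[:,:240]=0;m[:,410:]=0
n,l,st,ce=cv2.connectedComponentsWithStats(m)
for i in range(1,n):
    if st[i,4]<25: continue
    q=P[l==i]; rc=cv2.minAreaRect((q[:,:2]*1000).astype(np.float32))
    print(st[i],ce[i].round(1),'med',np.median(q,0).round(4),'zr',np.percentile(q[:,2],[5,95]).round(3),'rect',rc)
for n_,(u,v) in dict(bottle=(263,248),lugL=(290,174),lugM=(331,201),lugR=(373,183),barrel=(337,150),bench=(310,230),pink=(382,265),pen=(308,270),die=(252,115)).items(): print(n_,P[v,u].round(4))
E
```

```text
[240 110  28  18 427] [252.6 117.5] med [0.6708 0.3944 0.0675] zr [0.056 0.074] rect ((492.9411315917969, 371.964599609375), (401.5384216308594, 62.995574951171875), 6.020012378692627)
[319 133  37  35 647] [336.7 149.9] med [0.5837 0.2091 0.0911] zr [0.088 0.093] rect ((599.2371215820312, 201.61489868164062), (82.42312622070312, 113.30696105957031), 69.94874572753906)
[284 168  13  13 133] [290.1 174.1] med [0.5431 0.3106 0.0452] zr [0.042 0.048] rect ((543.2175903320312, 310.6198425292969), (27.227148056030273, 29.654674530029297), 89.55123138427734)
[255 176  32  25 399] [270.4 187.8] med [0.5177 0.3571 0.018 ] zr [0.013 0.023] rect ((520.1693725585938, 356.89154052734375), (37.40559387207031, 69.76299285888672), 28.02191162109375)
[366 176  29  41 521] [379.3 196.7] med [0.4906 0.106  0.0199] zr [0.013 0.047] rect ((391.10406494140625, 186.2469482421875), (93.36260223388672, 313.26751708984375), 51.92794418334961)
[324 194  28  42 534] [336.8 215.4] med [0.4479 0.2059 0.0203] zr [0.014 0.046] rect ((381.34588623046875, 234.4779052734375), (84.90872955322266, 224.72760009765625), 65.58224487304688)
[371 247  17  13 156] [378.9 253.7] med [0.3614 0.113  0.0203] zr [0.018 0.024] rect ((337.74798583984375, 210.84967041015625), (29.64781379699707, 230.63528442382812), 13.410820007324219)
[314 249   8  11  36] [318.  254.6] med [0.362  0.2493 0.0072] zr [0.005 0.01 ] rect ((363.253173828125, 248.6924591064453), (6.925889015197754, 28.453489303588867), 54.886043548583984)
bottle [0.3741 0.3709 0.0708]
lugL [0.5432 0.3106 0.0444]
lugM [0.4798 0.2196 0.0431]
lugR [0.519  0.1244 0.0471]
barrel [0.2966 0.3196 0.9648]
bench [ 0.4206  0.2658 -0.0005]
pink [0.3369 0.1067 0.0167]
pen [0.3282 0.273  0.011 ]
die [0.6802 0.3957 0.0572]
```

View pics/crop0.png

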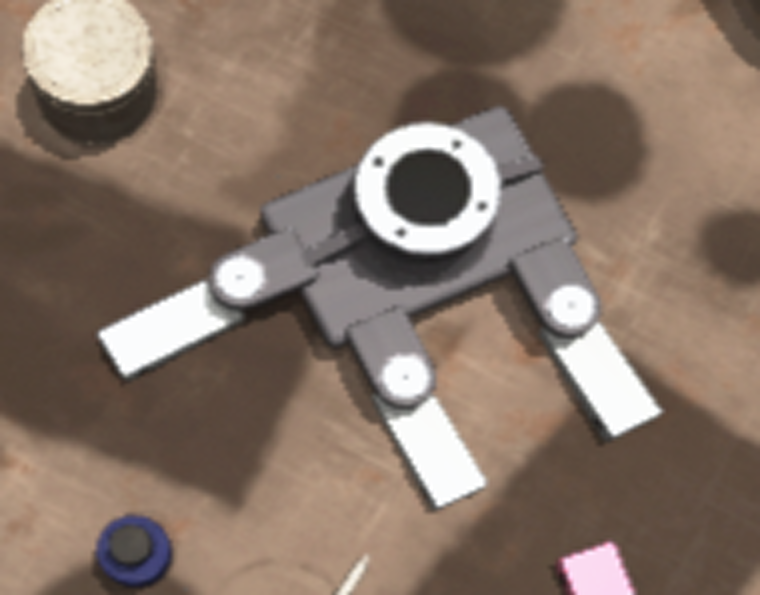

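The crop confirms it: three light steel wedges sit thin end under lugs L (238,277), M (405,377) and R (571,305). The pink one at (600,570) and the red and black ones are look-alikes. Next I measure the wedge axes.

```bash
cat >> h.py <<'E'
L=dict(left=[.5432,.3106],mid=[.4798,.2196],right=[.519,.1244])
def plan(th,target,z):
    "move in tool axes/units to TCP target (x,y), heading th deg of tool x, z"
    s=read_state(); Rt=R.from_quat(s['eef_rot']); 
    des=R.from_matrix(np.c_[[np.cos(th),np.sin(th),0],[np.sin(th),-np.cos(th),0],[0,0,-1]])
    d=np.r_[target,z]-s['ee_pos']
    print('shift units',(Rt.inv().apply(d)/.04).round(3),'in des axes',(des.inv().apply(d)/.04).round(3),'turn units',(np.degrees((Rt.inv()*des).as_rotvec())/8).round(3))
E
python3 - <<'E'
from h import *
d=np.load('top0.npz'); pix,P=d['pix'],d['P']
hsv=cv2.cvtColor(pix,cv2.COLOR_RGB2HSV)
m=(hsv[...,1]<50)&(hsv[...,2]>140)&(P[...,2]<.03)&(P[...,2]>.009)
a=np.radians(22.3); 
for n,c in dict(left=(270,188),mid=(340,219),right=(382,203)).items():
    k=np.zeros(m.shape,np.uint8); cv2.circle(k,c,26,1,-1)
    nn,l,st,ce=cv2.connectedComponentsWithStats((m&(k>0)).astype(np.uint8)); i=1+np.argmax(st[1:,4])
    q=P[l==i][:,:2]; ax=np.array([np.sin(a),-np.cos(a)]) if n=='left' else np.array([np.cos(a),np.sin(a)])
    rc=cv2.minAreaRect((q*1000).astype(np.float32)); b=cv2.boxPoints(rc)
    e=[b[(j+1)%4]-b[j] for j in range(2)]; e=max(e,key=np.linalg.norm); e=e/np.linalg.norm(e); e*=np.sign(e@ax)
    s=(q-L[n])@e; t=(q-L[n])@np.array([-e[1],e[0]])
    lo=np.percentile(s,1); tc=(np.percentile(t,2)+np.percentile(t,98))/2
    back=np.array(L[n])+lo*e+tc*np.array([-e[1],e[0]])
    print(n,'axisdeg',np.degrees(np.arctan2(e[1],e[0])).round(1),'nominal',np.degrees(np.arctan2(ax[1],ax[0])).round(1),'back',back.round(4),'lat',tc.round(4),'width',np.ptp(t).round(3),'back-to-mark',lo.round(4),'mark x in wedge',(-lo-.04).round(4))
E
```

```text
left axisdeg -60.5 nominal -67.7 back [0.5009 0.3858] lat 0.0003 width 0.033 back-to-mark -0.0863 mark x in wedge 0.0463
mid axisdeg 25.4 nominal 22.3 back [0.41   0.1878] lat 0.0011 width 0.032 back-to-mark -0.0767 mark x in wedge 0.0367
right axisdeg 27.4 nominal 22.3 back [0.453  0.0865] lat -0.0033 width 0.033 back-to-mark -0.076 mark x in wedge 0.036
```

```bash
python3 - <<'E'
from h import *
plan(np.radians(119),[.494,.411],.236)
E
```

```text
shift units [-9.348 -2.552 -0.   ] in des axes [-8.299e+00  5.002e+00 -4.000e-03] turn units [-8.000e-03  4.000e-03  5.793e+00]
```

>>> carry_out([
  [0, 0, 0, 0, 0, 0.965],
  [0, 0, 0, 0, 0, 0.965],
  [0, 0, 0, 0, 0, 0.965],
  [0, 0, 0, 0, 0, 0.965],
  [0, 0, 0, 0, 0, 0.965],
  [0, 0, 0, 0, 0, 0.965],
  [-0.83, 0.5, 0, 0, 0, 0],
  [-0.83, 0.5, 0, 0, 0, 0],
  [-0.83, 0.5, 0, 0, 0, 0],
  [-0.83, 0.5, 0, 0, 0, 0],
  [-0.83, 0.5, 0, 0, 0, 0],
  [-0.83, 0.5, 0, 0, 0, 0],
  [-0.83, 0.5, 0, 0, 0, 0],
  [-0.83, 0.5, 0, 0, 0, 0],
  [-0.83, 0.5, 0, 0, 0, 0],
  [-0.83, 0.5, 0, 0, 0, 0],
  [0, 0, 0, 0, 0, 0],
  [0, 0, 0, 0, 0, 0],
], fingers=14, force=20)

```text
time: 2.35
ee_pos: [0.4934, 0.4118, 0.2361]
eef_rot: [0.507, 0.862, -0.0, -0.0]
ft_force: [-0.3, 0.5, 0.3]
width: 0.0141
grip_force: 0.0
```

```bash
python3 - <<'E'
from h import *
plan(np.radians(119),[.494,.411],.028)
c=cam('wrist'); save(c,'w1.png'); np.savez('w1.npz',pix=c['pixels'],P=pts(c)); print(c['xyz'])
E
```

```text
shift units [-0.026  0.007  5.202] in des axes [-2.400e-02  2.000e-03  5.202e+00] turn units [-0.006 -0.003  0.006]
[0.4560238  0.47860096 0.38285407]
```

View pics/w1.png

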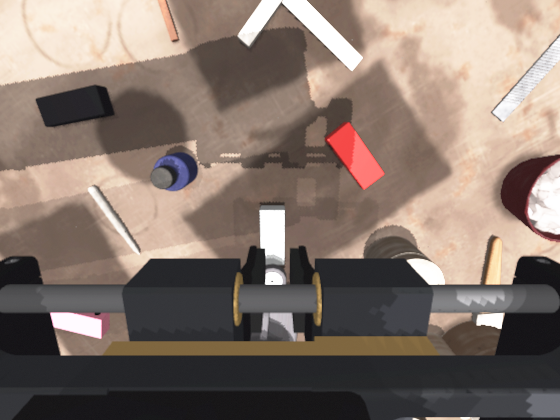

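The wrist view shows the left wedge upright at (272,228), in line with the gap between the fingers. The bottle is at (174,172) and the red look-alike at (355,155).

```bash
python3 - <<'E'
from h import *
d=np.load('w1.npz'); pix,P=d['pix'],d['P']
for v in (208,215,225,235):
    row=[u for u in range(245,300) if .008<P[v,u,2]<.03]
    print(v,row[0],row[-1],P[v,row[0]].round(4),P[v,row[-1]].round(4))
q=P[195:245,250:295].reshape(-1,3); q=q[(q[:,2]>.012)&(q[:,2]<.028)]
e=np.array([np.cos(np.radians(-61)),np.sin(np.radians(-61))]); s=(q[:,:2]-L['left'])@e; print(np.percentile(s,[0.5,2,5]))
b=P[172,155:195]; print('bottle',P[168:182,150:175].reshape(-1,3).max(0), P[176,162])
E
```

```text
208 260 284 [0.4863 0.3793 0.0122] [0.5123 0.3947 0.0149]
215 260 285 [0.49   0.3732 0.0191] [0.5182 0.3869 0.0132]
225 260 284 [0.4963 0.3612 0.0177] [0.5225 0.3765 0.0195]
235 260 284 [0.503  0.3484 0.0151] [0.5297 0.3639 0.0166]
[-0.08886697 -0.08863998 -0.08807126]
bottle [0.4560238  0.47860096 0.38285407] [0.37695782 0.37569157 0.07030283]
```

>>> carry_out([
  [0, 0, 1, 0, 0, 0],
  [0, 0, 1, 0, 0, 0],
  [0, 0, 1, 0, 0, 0],
  [0, 0, 0.6, 0, 0, 0],
  [0, 0, 0, 0, 0, 0],
])

```text
time: 3.02
ee_pos: [0.492, 0.4116, 0.0907]
eef_rot: [0.507, 0.862, -0.002, -0.001]
ft_force: [-0.4, 0.3, 0.9]
width: 0.0143
grip_force: 0.0
```

>>> carry_out([
  [0.0, 0, 0.8, 0, 0, 0],
  [0, 0, 0.77, 0, 0, 0],
  [-0.1, 0, 0, 0, 0, 0],
  [-0.1, 0, 0, 0, 0, 0],
  [-0.05, 0, 0, 0, 0, 0],
  [0, 0, 0, 0, 0, 0],
])

```text
time: 3.78
ee_pos: [0.4996, 0.4029, 0.0309]
eef_rot: [0.508, 0.862, 0.001, 0.0]
ft_force: [-0.2, -0.2, -0.9]
width: 0.0135
grip_force: 0.0
```

>>> carry_out([
  [-0.05, 0, 0, 0, 0, 0],
  [-0.05, 0, 0, 0, 0, 0],
  [-0.05, 0, 0, 0, 0, 0],
  [-0.025, 0, 0, 0, 0, 0],
  [0, 0, 0, 0, 0, 0],
])

```text
time: 4.4
ee_pos: [0.5024, 0.3967, 0.0299]
eef_rot: [0.507, 0.862, 0.0, -0.0]
ft_force: [-1.2, 3.0, 1.9]
width: 0.0142
grip_force: 1.4
```

>>> carry_out([
  [-0.04, 0, 0, 0, 0, 0],
  [-0.04, 0, 0, 0, 0, 0],
  [-0.04, 0, 0, 0, 0, 0],
  [-0.04, 0, 0, 0, 0, 0],
  [-0.04, 0, 0, 0, 0, 0],
  [0, 0, 0, 0, 0, 0],
])

```text
time: 5.15
ee_pos: [0.5064, 0.3892, 0.0297]
eef_rot: [0.508, 0.862, -0.0, 0.0]
ft_force: [-1.3, 1.7, 1.6]
width: 0.014
grip_force: 1.0
```

>>> carry_out([
  [-0.025, 0, 0, 0, 0, 0],
  [-0.025, 0, 0, 0, 0, 0],
  [-0.025, 0, 0, 0, 0, 0],
])

```text
time: 5.52
ee_pos: [0.5077, 0.3868, 0.0297]
eef_rot: [0.507, 0.862, -0.0, -0.0]
ft_force: [-1.6, 1.7, 1.5]
width: 0.014
grip_force: 1.3
```

>>> carry_out([
  [-0.025, 0, 0, 0, 0, 0],
  [-0.025, 0, 0, 0, 0, 0],
  [-0.025, 0, 0, 0, 0, 0],
])

```text
time: 5.9
ee_pos: [0.5092, 0.3842, 0.0297]
eef_rot: [0.507, 0.862, -0.0, -0.0]
ft_force: [-1.7, 1.6, 1.2]
width: 0.014
grip_force: 1.2
```

>>> carry_out([
  [-0.025, 0, 0, 0, 0, 0],
  [-0.025, 0, 0, 0, 0, 0],
  [-0.025, 0, 0, 0, 0, 0],
])

```text
time: 6.28
ee_pos: [0.5106, 0.3816, 0.0297]
eef_rot: [0.507, 0.862, -0.0, -0.0]
ft_force: [-1.9, 2.3, -0.2]
width: 0.0143
grip_force: 1.0
```

>>> carry_out([
  [-0.025, 0, 0, 0, 0, 0],
  [-0.025, 0, 0, 0, 0, 0],
  [-0.025, 0, 0, 0, 0, 0],
])

```text
time: 6.65
ee_pos: [0.5121, 0.379, 0.0297]
eef_rot: [0.507, 0.862, -0.0, -0.0]
ft_force: [-1.0, 1.6, 0.8]
width: 0.0139
grip_force: 1.0
```

>>> carry_out([
  [-0.025, 0, 0, 0, 0, 0],
  [-0.025, 0, 0, 0, 0, 0],
  [-0.025, 0, 0, 0, 0, 0],
])

```text
time: 7.02
ee_pos: [0.5135, 0.3764, 0.0297]
eef_rot: [0.507, 0.862, 0.0, -0.0]
ft_force: [-0.8, 1.9, -0.5]
width: 0.0141
grip_force: 0.9
```

>>> carry_out([
  [-0.025, 0, 0, 0, 0, 0],
  [-0.025, 0, 0, 0, 0, 0],
  [-0.025, 0, 0, 0, 0, 0],
])

```text
time: 7.4
ee_pos: [0.515, 0.3737, 0.0297]
eef_rot: [0.507, 0.862, 0.0, -0.0]
ft_force: [-1.3, 1.4, 0.0]
width: 0.0141
grip_force: 0.9
```

>>> carry_out([
  [-0.025, 0, 0, 0, 0, 0],
  [-0.025, 0, 0, 0, 0, 0],
  [-0.025, 0, 0, 0, 0, 0],
])

```text
time: 7.78
ee_pos: [0.5164, 0.3712, 0.0298]
eef_rot: [0.507, 0.862, 0.0, -0.0]
ft_force: [-1.7, 2.3, 0.2]
width: 0.0137
grip_force: 0.9
```

>>> carry_out([
  [-0.025, 0, 0, 0, 0, 0],
  [-0.025, 0, 0, 0, 0, 0],
  [-0.025, 0, 0, 0, 0, 0],
])

```text
time: 8.15
ee_pos: [0.5179, 0.3685, 0.0298]
eef_rot: [0.507, 0.862, 0.0, -0.0]
ft_force: [-1.2, 2.0, -0.4]
width: 0.0138
grip_force: 0.9
```

>>> carry_out([
  [-0.025, 0, 0, 0, 0, 0],
  [-0.025, 0, 0, 0, 0, 0],
  [-0.025, 0, 0, 0, 0, 0],
])

```text
time: 8.52
ee_pos: [0.5193, 0.3659, 0.0297]
eef_rot: [0.507, 0.862, 0.0, -0.0]
ft_force: [-0.4, 1.0, -0.5]
width: 0.0137
grip_force: 0.9
```

>>> carry_out([
  [-0.025, 0, 0, 0, 0, 0],
  [-0.025, 0, 0, 0, 0, 0],
  [-0.025, 0, 0, 0, 0, 0],
])

```text
time: 8.9
ee_pos: [0.5208, 0.3633, 0.0298]
eef_rot: [0.507, 0.862, 0.0, -0.0]
ft_force: [-1.5, 0.3, -0.0]
width: 0.0134
grip_force: 0.9
```

>>> carry_out([
  [-0.025, 0, 0, 0, 0, 0],
  [-0.025, 0, 0, 0, 0, 0],
  [-0.025, 0, 0, 0, 0, 0],
])

```text
time: 9.28
ee_pos: [0.5223, 0.3606, 0.0298]
eef_rot: [0.507, 0.862, 0.0, -0.0]
ft_force: [-0.5, 1.2, -0.1]
width: 0.0137
grip_force: 0.9
```

>>> carry_out([
  [-0.025, 0, 0, 0, 0, 0],
  [-0.025, 0, 0, 0, 0, 0],
  [-0.025, 0, 0, 0, 0, 0],
])

```text
time: 9.65
ee_pos: [0.5237, 0.3581, 0.0298]
eef_rot: [0.507, 0.862, 0.0, -0.0]
ft_force: [-0.7, 1.1, 0.3]
width: 0.0136
grip_force: 0.9
```

>>> carry_out([
  [-0.025, 0, 0, 0, 0, 0],
  [-0.025, 0, 0, 0, 0, 0],
  [-0.025, 0, 0, 0, 0, 0],
])

```text
time: 10.02
ee_pos: [0.5252, 0.3554, 0.0297]
eef_rot: [0.507, 0.862, 0.0, -0.0]
ft_force: [-0.9, 2.7, -0.1]
width: 0.0142
grip_force: 0.9
```

>>> carry_out([
  [-0.025, 0, 0, 0, 0, 0],
  [-0.025, 0, 0, 0, 0, 0],
  [-0.025, 0, 0, 0, 0, 0],
])

```text
time: 10.4
ee_pos: [0.5264, 0.3532, 0.0297]
eef_rot: [0.507, 0.862, 0.0, -0.0]
ft_force: [-1.5, 2.8, 0.2]
width: 0.0144
grip_force: 1.7
```

>>> carry_out([
  [-0.02, 0, 0, 0, 0, 0],
  [-0.02, 0, 0, 0, 0, 0],
  [0, 0, 0, 0, 0, 0],
])

```text
time: 10.78
ee_pos: [0.5269, 0.3522, 0.0298]
eef_rot: [0.507, 0.862, 0.0, -0.0]
ft_force: [-2.9, 5.3, -0.7]
width: 0.0145
grip_force: 2.5
```

>>> carry_out([
  [-0.015, 0, 0, 0, 0, 0],
  [-0.015, 0, 0, 0, 0, 0],
  [0, 0, 0, 0, 0, 0],
])

```text
time: 11.15
ee_pos: [0.5271, 0.3517, 0.0298]
eef_rot: [0.507, 0.862, 0.0, -0.001]
ft_force: [-3.8, 6.2, 0.3]
width: 0.0139
grip_force: 3.3
```

>>> carry_out([
  [-0.02, 0, 0, 0, 0, 0],
  [0, 0, 0, 0, 0, 0],
])

```text
time: 11.4
ee_pos: [0.5273, 0.3514, 0.0298]
eef_rot: [0.507, 0.862, 0.001, -0.001]
ft_force: [-3.9, 6.6, -0.0]
width: 0.014
grip_force: 3.8
```

>>> carry_out([
  [0.1, 0, 0, 0, 0, 0],
  [0.3, 0, 0, 0, 0, 0],
  [0.4, 0, 0, 0, 0, 0],
  [0.2, 0, -0.8, 0, 0, 0],
  [0, 0, -1, 0, 0, 0],
  [0, 0, -1, 0, 0, 0],
  [0, 0, -1, 0, 0, 0],
  [0, 0, 0, 0, 0, 0],
])

```text
time: 12.4
ee_pos: [0.5099, 0.3866, 0.1856]
eef_rot: [0.507, 0.862, 0.003, 0.001]
ft_force: [-0.0, 0.1, 0.4]
width: 0.0139
grip_force: 0.0
```

```bash
python3 - <<'E'
from h import *
s=read_state(); print(s['joint_positions'].round(2),s['ft_force'].round(2))
a=np.radians(24.7); e=np.array([np.cos(a),np.sin(a)])
plan(a+np.pi,np.array([.410,.1878])-.025*e,s['ee_pos'][2])
c=cam('top');save(c,'top1.png');P=pts(c);np.savez('top1.npz',pix=c['pixels'],P=P)
print(P[174,290],P[201,331],P[183,373])
E
```

```text
[-0.91  0.39  0.24  1.51 -0.1   1.25 -0.14] [-0.04  0.05  0.43]
shift units [-3.083 -5.22  -0.037] in des axes [ 4.97  -3.471  0.   ] turn units [  0.043   0.024 -10.705]
[0.39121457 0.3161502  0.61159273] [0.36316891 0.28326361 0.62989201] [0.38028244 0.24610953 0.61940476]
```

>>> carry_out([
  [0, 0, 0, 0, 0, -0.973],
  [0, 0, 0, 0, 0, -0.973],
  [0, 0, 0, 0, 0, -0.973],
  [0, 0, 0, 0, 0, -0.973],
  [0, 0, 0, 0, 0, -0.973],
  [0, 0, 0, 0, 0, -0.973],
  [0, 0, 0, 0, 0, -0.973],
  [0, 0, 0, 0, 0, -0.973],
  [0, 0, 0, 0, 0, -0.973],
  [0, 0, 0, 0, 0, -0.973],
  [0, 0, 0, 0, 0, -0.973],
  [0.62, -0.434, 0, 0, 0, 0],
  [0.62, -0.434, 0, 0, 0, 0],
  [0.62, -0.434, 0, 0, 0, 0],
  [0.62, -0.434, 0, 0, 0, 0],
  [0.62, -0.434, 0, 0, 0, 0],
  [0.62, -0.434, 0, 0, 0, 0],
  [0.62, -0.434, 0, 0, 0, 0],
  [0.62, -0.434, 0, 0, 0, 0],
  [0, 0, 0, 0, 0, 0],
], fingers=6)

```text
time: 14.95
ee_pos: [0.3854, 0.1744, 0.1808]
eef_rot: [-0.213, 0.977, -0.0, -0.001]
ft_force: [-0.5, -0.2, -0.5]
width: 0.0061
grip_force: 0.0
```

```bash
python3 - <<'E'
from h import *
s=read_state(); print(s['joint_positions'].round(2))
c=cam('wrist');save(c,'w2.png');P=pts(c);pix=c['pixels'];np.savez('w2.npz',pix=pix,P=P)
hsv=cv2.cvtColor(pix,cv2.COLOR_RGB2HSV)
for n,b,ang in(('mid',[.410,.1878],24.7),('right',[.453,.0865],28)):
    a=np.radians(ang); e=np.array([np.cos(a),np.sin(a)]); f=np.array([-e[1],e[0]])
    d=P[...,:2]-b; m=(hsv[...,1]<60)&(hsv[...,2]>120)&(P[...,2]>.013)&(P[...,2]<.028)&(abs(d@f)<.03)&(d@e>-.02)&(d@e<.06)
    q=P[m][:,:2]; 
    if len(q)<50: print(n,'few',len(q)); continue
    rc=cv2.minAreaRect((q*1000).astype(np.float32)); s1=(q-b)@e; t=(q-b)@f
    print(n,len(q),rc,'back',np.percentile(s1,[1,3]),[np.median(t[(s1>x)&(s1<x+.01)]).round(4) for x in(0,.01,.02,.03,.04)])
a=np.radians(24.7); plan(a+np.pi,np.array([.410,.1878])-.025*np.array([np.cos(a),np.sin(a)]),.03)
E
```

```text
[-0.6  -0.07  0.06  2.04  0.    1.18  1.46]
mid 894 ((434.6131896972656, 201.66506958007812), (61.842193603515625, 32.291107177734375), 26.642330169677734) back [-0.00220302 -0.0014489 ] [np.float64(0.0013), np.float64(0.0013), np.float64(-0.0019), np.float64(-0.0019), np.float64(-0.003)]
right 1013 ((468.688232421875, 96.74249267578125), (42.179534912109375, 32.12535858154297), 25.67601776123047) back [-0.00198779 -0.00135043] [np.float64(0.0024), np.float64(0.002), np.float64(0.0019), np.float64(0.0028), np.float64(0.0165)]
shift units [-0.051  0.027  3.778] in des axes [-0.048  0.027  3.778] turn units [ 0.    -0.005 -0.009]
```

View pics/w2.png

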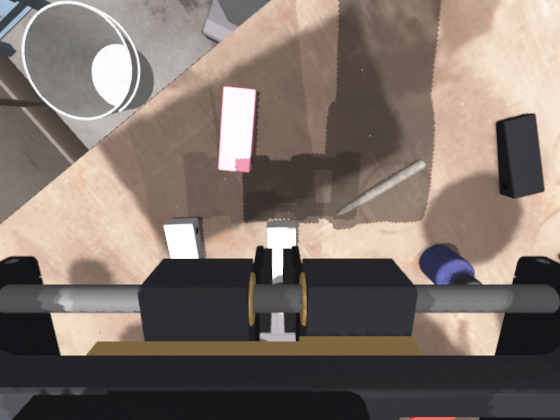

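The second wrist view shows the mid wedge at (282,235) between the fingers and the right wedge at (183,240). The pink block, pen and bottle are clear of them.

>>> carry_out([
  [0, 0.05, 0.9, 0, 0, 0],
  [0, 0, 0.9, 0, 0, 0],
  [0, 0, 0.9, 0, 0, 0],
  [0, 0, 0.7, 0, 0, 0],
  [0, 0, 0.37, 0, 0, 0],
  [-0.15, 0, 0, 0, 0, 0],
  [-0.15, 0, 0, 0, 0, 0],
  [0, 0, 0, 0, 0, 0],
  [0, 0, 0, 0, 0, 0],
])

```text
time: 16.12
ee_pos: [0.397, 0.1827, 0.0315]
eef_rot: [-0.213, 0.977, 0.0, 0.0]
ft_force: [-0.0, -1.0, -0.6]
width: 0.006
grip_force: 0.0
```

>>> carry_out([
  [-0.035, 0, 0, 0, 0, 0],
  [-0.035, 0, 0, 0, 0, 0],
  [-0.035, 0, 0, 0, 0, 0],
  [-0.035, 0, 0, 0, 0, 0],
])

```text
time: 16.62
ee_pos: [0.4015, 0.1848, 0.0308]
eef_rot: [-0.213, 0.977, -0.0, -0.0]
ft_force: [-2.4, -0.8, 1.5]
width: 0.0061
grip_force: 1.4
```

>>> carry_out([
  [-0.025, 0, 0, 0, 0, 0],
  [-0.025, 0, 0, 0, 0, 0],
  [-0.025, 0, 0, 0, 0, 0],
])

```text
time: 17.0
ee_pos: [0.4045, 0.1861, 0.0309]
eef_rot: [-0.213, 0.977, 0.0, 0.0]
ft_force: [-1.6, -0.2, 0.5]
width: 0.0059
grip_force: 1.0
```

>>> carry_out([
  [-0.025, 0, 0, 0, 0, 0],
  [-0.025, 0, 0, 0, 0, 0],
  [-0.025, 0, 0, 0, 0, 0],
])

```text
time: 17.38
ee_pos: [0.4072, 0.1874, 0.0309]
eef_rot: [-0.213, 0.977, 0.0, 0.0]
ft_force: [-0.8, -1.0, -0.5]
width: 0.0059
grip_force: 0.8
```

>>> carry_out([
  [-0.025, 0, 0, 0, 0, 0],
  [-0.025, 0, 0, 0, 0, 0],
  [-0.025, 0, 0, 0, 0, 0],
  [-0.02, 0, 0, 0, 0, 0],
])

```text
time: 17.88
ee_pos: [0.4107, 0.189, 0.0309]
eef_rot: [-0.213, 0.977, 0.0, 0.0]
ft_force: [-1.4, -0.6, 0.0]
width: 0.0057
grip_force: 0.8
```

>>> carry_out([
  [-0.025, 0, 0, 0, 0, 0],
  [-0.025, 0, 0, 0, 0, 0],
  [-0.025, 0, 0, 0, 0, 0],
  [-0.02, 0, 0, 0, 0, 0],
])

```text
time: 18.38
ee_pos: [0.4141, 0.1906, 0.0309]
eef_rot: [-0.213, 0.977, 0.0, 0.0]
ft_force: [-1.0, -0.5, -1.0]
width: 0.0058
grip_force: 0.8
```

>>> carry_out([
  [-0.025, 0, 0, 0, 0, 0],
  [-0.025, 0, 0, 0, 0, 0],
  [-0.025, 0, 0, 0, 0, 0],
  [-0.02, 0, 0, 0, 0, 0],
])

```text
time: 18.88
ee_pos: [0.4176, 0.1921, 0.0309]
eef_rot: [-0.213, 0.977, 0.0, 0.0]
ft_force: [-1.4, -1.3, 0.0]
width: 0.0059
grip_force: 0.8
```

>>> carry_out([
  [-0.025, 0, 0, 0, 0, 0],
  [-0.025, 0, 0, 0, 0, 0],
  [-0.025, 0, 0, 0, 0, 0],
  [-0.02, 0, 0, 0, 0, 0],
])

```text
time: 19.38
ee_pos: [0.421, 0.1938, 0.031]
eef_rot: [-0.213, 0.977, 0.0, 0.0]
ft_force: [-1.5, -0.5, -0.8]
width: 0.0059
grip_force: 0.9
```

>>> carry_out([
  [-0.025, 0, 0, 0, 0, 0],
  [-0.025, 0, 0, 0, 0, 0],
  [-0.025, 0, 0, 0, 0, 0],
  [-0.02, 0, 0, 0, 0, 0],
])

```text
time: 19.88
ee_pos: [0.4245, 0.1953, 0.0309]
eef_rot: [-0.213, 0.977, 0.0, -0.0]
ft_force: [-1.9, -1.4, -0.3]
width: 0.0062
grip_force: 0.9
```

>>> carry_out([
  [-0.025, 0, 0, 0, 0, 0],
  [-0.025, 0, 0, 0, 0, 0],
  [-0.025, 0, 0, 0, 0, 0],
  [-0.02, 0, 0, 0, 0, 0],
])

```text
time: 20.38
ee_pos: [0.4279, 0.1969, 0.0309]
eef_rot: [-0.213, 0.977, 0.0, 0.0]
ft_force: [-1.4, -0.7, -0.8]
width: 0.0065
grip_force: 0.9
```

>>> carry_out([
  [-0.025, 0, 0, 0, 0, 0],
  [-0.025, 0, 0, 0, 0, 0],
  [-0.025, 0, 0, 0, 0, 0],
  [-0.02, 0, 0, 0, 0, 0],
])

```text
time: 20.88
ee_pos: [0.4304, 0.198, 0.0308]
eef_rot: [-0.213, 0.977, -0.0, -0.001]
ft_force: [-8.5, -3.2, 5.8]
width: 0.0064
grip_force: 4.3
```

>>> carry_out([
  [0, 0, 0, 0, 0, 0],
  [0, 0, 0, 0, 0, 0],
])

```text
time: 21.12
ee_pos: [0.4304, 0.198, 0.0308]
eef_rot: [-0.213, 0.977, -0.0, -0.001]
ft_force: [-7.1, -2.6, 4.9]
width: 0.0064
grip_force: 3.8
```

>>> carry_out([
  [0.1, 0, 0, 0, 0, 0],
  [0.3, 0, 0, 0, 0, 0],
  [0.4, 0, 0, 0, 0, 0],
  [0.2, 0, -0.5, 0, 0, -0.41],
  [0, 0, -0.7, 0, 0, 0],
  [0, 0, 0, 0, 0, 0],
])

```text
time: 21.88
ee_pos: [0.3959, 0.1824, 0.0808]
eef_rot: [-0.241, 0.97, 0.001, 0.002]
ft_force: [0.3, -0.1, 0.3]
width: 0.0062
grip_force: 0.0
```

```bash
python3 - <<'E'
from h import *
a=np.radians(28); plan(a+np.pi,np.array([.4506,.0875])-.025*np.array([np.cos(a),np.sin(a)]),.03)
print(read_state()['ft_force'])
E
```

```text
shift units [ 0.533 -2.737  1.266] in des axes [ 0.531 -2.736  1.269] turn units [ 0.003  0.032 -0.01 ]
[ 0.28125912 -0.09736554  0.31583284]
```

>>> carry_out([
  [0.18, -0.684, 0, 0, 0, 0],
  [0.18, -0.684, 0, 0, 0, 0],
  [0.17, -0.684, 0, 0, 0, 0],
  [0, -0.684, 0, 0, 0, 0],
  [0, 0, 0, 0, 0, 0],
  [0, 0, 0.65, 0, 0, 0],
  [0, 0, 0.6, 0, 0, 0],
  [-0.15, 0, 0, 0, 0, 0],
  [-0.1, 0, 0, 0, 0, 0],
  [0, 0, 0, 0, 0, 0],
])

```text
time: 23.12
ee_pos: [0.4372, 0.0804, 0.0298]
eef_rot: [-0.242, 0.97, 0.0, 0.001]
ft_force: [0.7, 0.7, 0.3]
width: 0.0057
grip_force: 0.0
```

>>> carry_out([
  [-0.035, 0, 0, 0, 0, 0],
  [-0.035, 0, 0, 0, 0, 0],
  [-0.035, 0, 0, 0, 0, 0],
  [-0.035, 0, 0, 0, 0, 0],
])

```text
time: 23.62
ee_pos: [0.441, 0.0822, 0.0289]
eef_rot: [-0.241, 0.97, -0.0, -0.0]
ft_force: [-3.8, -1.8, 1.8]
width: 0.0062
grip_force: 1.6
```

>>> carry_out([
  [-0.025, 0, 0, 0, 0, 0],
  [-0.025, 0, 0, 0, 0, 0],
  [-0.025, 0, 0, 0, 0, 0],
  [-0.02, 0, 0, 0, 0, 0],
])

```text
time: 24.12
ee_pos: [0.4447, 0.0843, 0.0288]
eef_rot: [-0.241, 0.97, 0.0, -0.0]
ft_force: [-1.5, -0.9, -0.8]
width: 0.006
grip_force: 0.8
```

>>> carry_out([
  [-0.025, 0, 0, 0, 0, 0],
  [-0.025, 0, 0, 0, 0, 0],
  [-0.025, 0, 0, 0, 0, 0],
  [-0.02, 0, 0, 0, 0, 0],
])

```text
time: 24.62
ee_pos: [0.448, 0.0861, 0.0289]
eef_rot: [-0.241, 0.97, 0.0, -0.0]
ft_force: [-0.6, -0.3, -1.5]
width: 0.0058
grip_force: 0.7
```

>>> carry_out([
  [-0.025, 0, 0, 0, 0, 0],
  [-0.025, 0, 0, 0, 0, 0],
  [-0.025, 0, 0, 0, 0, 0],
  [-0.02, 0, 0, 0, 0, 0],
])

```text
time: 25.12
ee_pos: [0.4514, 0.0878, 0.0289]
eef_rot: [-0.241, 0.97, 0.0, 0.0]
ft_force: [-0.9, -1.1, -1.1]
width: 0.0062
grip_force: 0.7
```

>>> carry_out([
  [-0.025, 0, 0, 0, 0, 0],
  [-0.025, 0, 0, 0, 0, 0],
  [-0.025, 0, 0, 0, 0, 0],
  [-0.02, 0, 0, 0, 0, 0],
])

```text
time: 25.62
ee_pos: [0.4548, 0.0896, 0.0289]
eef_rot: [-0.241, 0.97, 0.0, 0.0]
ft_force: [-1.4, -0.4, -1.2]
width: 0.006
grip_force: 0.8
```

>>> carry_out([
  [-0.025, 0, 0, 0, 0, 0],
  [-0.025, 0, 0, 0, 0, 0],
  [-0.025, 0, 0, 0, 0, 0],
  [-0.02, 0, 0, 0, 0, 0],
])

```text
time: 26.12
ee_pos: [0.4581, 0.0914, 0.0289]
eef_rot: [-0.241, 0.97, 0.0, 0.0]
ft_force: [-1.2, -0.3, -0.7]
width: 0.0056
grip_force: 0.8
```

>>> carry_out([
  [-0.025, 0, 0, 0, 0, 0],
  [-0.025, 0, 0, 0, 0, 0],
  [-0.025, 0, 0, 0, 0, 0],
  [-0.02, 0, 0, 0, 0, 0],
])

```text
time: 26.62
ee_pos: [0.4615, 0.0932, 0.0289]
eef_rot: [-0.241, 0.97, 0.0, 0.0]
ft_force: [-1.6, 0.1, -0.3]
width: 0.0058
grip_force: 0.8
```

>>> carry_out([
  [-0.025, 0, 0, 0, 0, 0],
  [-0.025, 0, 0, 0, 0, 0],
  [-0.025, 0, 0, 0, 0, 0],
  [-0.02, 0, 0, 0, 0, 0],
])

```text
time: 27.12
ee_pos: [0.4648, 0.095, 0.0289]
eef_rot: [-0.241, 0.97, 0.0, 0.0]
ft_force: [-1.7, -1.6, -0.1]
width: 0.0064
grip_force: 0.8
```

>>> carry_out([
  [-0.025, 0, 0, 0, 0, 0],
  [-0.025, 0, 0, 0, 0, 0],
  [-0.025, 0, 0, 0, 0, 0],
  [-0.02, 0, 0, 0, 0, 0],
])

```text
time: 27.62
ee_pos: [0.4682, 0.0968, 0.0289]
eef_rot: [-0.241, 0.97, 0.0, 0.0]
ft_force: [-1.1, -1.5, -0.3]
width: 0.0063
grip_force: 0.8
```

>>> carry_out([
  [-0.025, 0, 0, 0, 0, 0],
  [-0.025, 0, 0, 0, 0, 0],
  [-0.025, 0, 0, 0, 0, 0],
  [-0.02, 0, 0, 0, 0, 0],
])

```text
time: 28.12
ee_pos: [0.4716, 0.0986, 0.0289]
eef_rot: [-0.241, 0.97, 0.0, 0.0]
ft_force: [-1.3, -1.2, -0.3]
width: 0.0062
grip_force: 0.9
```

>>> carry_out([
  [-0.025, 0, 0, 0, 0, 0],
  [-0.025, 0, 0, 0, 0, 0],
  [-0.025, 0, 0, 0, 0, 0],
  [-0.02, 0, 0, 0, 0, 0],
])

```text
time: 28.62
ee_pos: [0.4749, 0.1003, 0.0289]
eef_rot: [-0.241, 0.97, 0.0, -0.0]
ft_force: [-1.4, 0.1, -0.5]
width: 0.0059
grip_force: 0.9
```

>>> carry_out([
  [-0.025, 0, 0, 0, 0, 0],
  [-0.025, 0, 0, 0, 0, 0],
  [-0.025, 0, 0, 0, 0, 0],
  [-0.02, 0, 0, 0, 0, 0],
])

```text
time: 29.12
ee_pos: [0.4783, 0.1021, 0.0289]
eef_rot: [-0.241, 0.97, 0.0, 0.0]
ft_force: [-2.0, -0.9, 0.5]
width: 0.006
grip_force: 0.9
```

>>> carry_out([
  [-0.025, 0, 0, 0, 0, 0],
  [-0.025, 0, 0, 0, 0, 0],
  [-0.025, 0, 0, 0, 0, 0],
  [-0.02, 0, 0, 0, 0, 0],
])

```text
time: 29.62
ee_pos: [0.4816, 0.1039, 0.0289]
eef_rot: [-0.241, 0.97, 0.0, 0.0]
ft_force: [-0.9, -0.6, 0.5]
width: 0.0057
grip_force: 0.9
```

>>> carry_out([
  [-0.025, 0, 0, 0, 0, 0],
  [-0.025, 0, 0, 0, 0, 0],
  [-0.025, 0, 0, 0, 0, 0],
  [0, 0, 0, 0, 0, 0],
])

```text
time: 30.12
ee_pos: [0.4844, 0.1054, 0.029]
eef_rot: [-0.241, 0.97, 0.0, 0.0]
ft_force: [-0.7, -0.7, -0.1]
width: 0.0058
grip_force: 0.5
```

>>> carry_out([
  [-0.025, 0, 0, 0, 0, 0],
  [-0.025, 0, 0, 0, 0, 0],
  [-0.025, 0, 0, 0, 0, 0],
  [-0.02, 0, 0, 0, 0, 0],
])

```text
time: 30.62
ee_pos: [0.4868, 0.1065, 0.0288]
eef_rot: [-0.241, 0.97, -0.0, -0.001]
ft_force: [-6.9, -4.4, 6.7]
width: 0.006
grip_force: 4.2
```

>>> carry_out([
  [0, 0, 0, 0, 0, 0],
  [0, 0, 0, 0, 0, 0],
])

```text
time: 30.88
ee_pos: [0.4868, 0.1065, 0.0288]
eef_rot: [-0.241, 0.97, -0.0, -0.001]
ft_force: [-6.0, -3.5, 4.8]
width: 0.0057
grip_force: 3.5
```

>>> carry_out([
  [0.1, 0, 0, 0, 0, 0],
  [0.3, 0, 0, 0, 0, 0],
  [0.4, 0, 0, 0, 0, 0],
  [0.2, 0, -0.8, 0, 0, 0],
  [0.3, 0, -1, 0, 0, 0],
  [0.3, 0, -1, 0, 0, 0],
  [0, 0, -1, 0, 0, 0],
  [0, -1, 0, 0, 0, 0],
  [0, -1, 0, 0, 0, 0],
  [0, -1, 0, 0, 0, 0],
  [0, 0, 0, 0, 0, 0],
  [0, 0, 0, 0, 0, 0],
])

```text
time: 32.38
ee_pos: [0.4867, -0.0285, 0.1808]
eef_rot: [-0.241, 0.97, 0.0, -0.0]
ft_force: [-0.8, 0.6, -0.3]
width: 0.0062
grip_force: 0.0
```

```bash
python3 - <<'E'
from h import *
s=read_state(); print(s['time'],s['ee_pos'])
c=cam('top');save(c,'top2.png');P=pts(c);pix=c['pixels']
cv2.imwrite('pics/crop2.png',cv2.resize(pix[100:260,230:420][:,:,::-1],None,fx=4,fy=3.7,interpolation=cv2.INTER_CUBIC))
hsv=cv2.cvtColor(pix,cv2.COLOR_RGB2HSV); ok=(hsv[...,1]<50)&(hsv[...,2]>150)
for n,ang in(('left',-61),('mid',24.7),('right',28)):
    a=np.radians(ang); e=np.array([np.cos(a),np.sin(a)]); f=np.array([-e[1],e[0]]); d=P[...,:2]-L[n]
    k=ok&(P[...,2]>.036)&(np.hypot(d[...,0],d[...,1])<.02); q=P[k]; print(n,'mark',q.mean(0).round(4))
    m=ok&(abs(d@f)<.03)&(d@e<-.02)&(d@e>-.09)&(P[...,2]>.01)&(P[...,2]<.03); q=P[m][:,:2]-L[n]
    if len(q)>10: print(len(q),'back',np.percentile(q@e,2).round(4),'lat',((np.percentile(q@f,3)+np.percentile(q@f,97))/2).round(4))
E
```

```text
32.375 [ 0.48672414 -0.02848365  0.18075425]
left mark [0.5431 0.3095 0.0448]
62 back -0.0314 lat 0.0008
mid mark [0.4821 0.2208 0.045 ]
131 back -0.0413 lat 0.0001
right mark [0.5228 0.1252 0.0449]
29 back -0.0246 lat -0.0029
```

View pics/crop2.png

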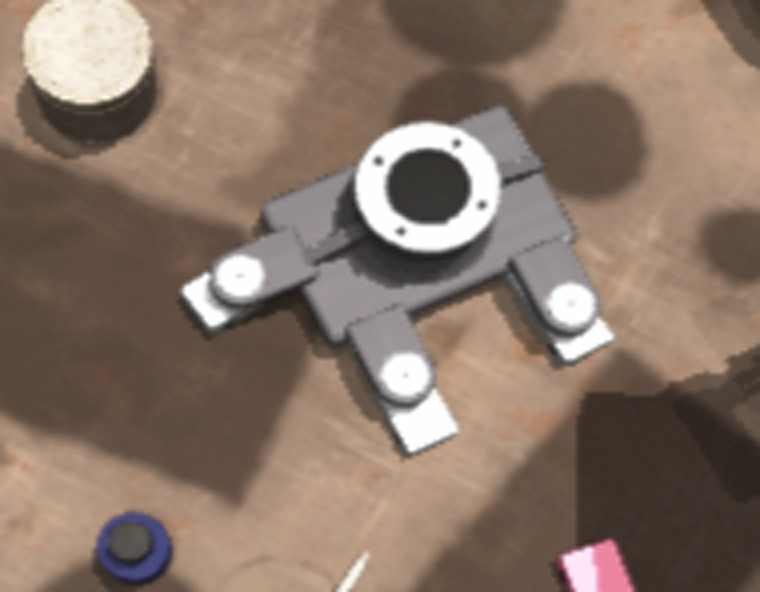

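The crop shows all three wedges under their lugs, with the marks at (238,275), (405,375) and (571,303) as before, so the casting has not shifted. The bottle stands where it was.

```bash
python3 -c "
from h import *
print(r.close_job())"
```

```text
the job is handed in; nothing more can be done
None
```

I pushed all three wedges in until they bore under their lugs (last readings about 7 to 8 N) and handed the job in at about 32 s; the top view showed the casting and bottle unmoved, and no verdict was shown.

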